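# Centre a finial on its newel cap

### The arm

A 6-joint arm with a two-finger parallel gripper is mounted at the origin on a cart in front of the work surface, level with it; the furniture and walls round the work are solid. World frame = base frame: x ahead of the robot, y to its left, z up, the work surface at z = 0. Lengths are in mm, angles in rad, forces in N, time in s.
With the tool pointing down it reaches from about 425 to 1125 mm from the base axis. Payload 14.9 kg.
Tool frame: the origin (TCP) lies at the very end of the fingers, on their centre line; the grasp point (between the pads) lies 19 mm behind it; x points along the fingers, z is the direction in which the jaws open and shut, and the axes are right-handed (so a half turn about x gives the same grasp; the last joint's range is limited). The gripper opens to 91 mm and grips with 3 to 60 N. Pads are 32 mm wide; open, the fingers measure 118 mm over their backs; the gripper's body (76 mm by 178 mm) begins 60 mm behind the grasp point.
Start: joints at [-1.344, 0.379, 1.734, -0, 1.028, -0.033], TCP at [179.816, -676.524, 213.932] pointing down, gripper open.
Joint ranges: [-2.77, 2.77], [-0.74, 2.19], [0, 2.66], [-1.06, 4.2], [0.31, 2.87], [-3.08, 3.08]. Speed limits (rad/s): [1.89, 1.89, 2.39, 3.14, 3.14, 3.14].

### API

Orientations are given as a rotation vector (axis times angle).
In Python, from workcell import * gives the robot as it stands.
- The arm moves only by the tool step_arm, never from a script. Its argument "commands" is text: rows parted by semicolons, each of 7 numbers parted by spaces: the shift along the tool's x, y, z scaled (see below), then the turn, a rotation vector about the tool's x, y, z scaled (see below), then the closure, from 0 (fully open) to 1 (shut). A call has 1 to 20 rows; each row shifts and turns the commanded pose from where the row before left it, along the tool's axes as they then stand; what a row does not reach is not made up. The controller multiplies each number of a shift by 1000 mm and each number of a turn by pi/4 rad. A row lasts 1/12 s, in which the tool goes at most 41.7 mm and 7.16 degrees, less where a joint would pass 70% of its speed; a pose out of reach is approached as far as the arm can. A call with a number of a shift or a turn outside -1 to 1 is refused whole. A call with a gripper value outside its range is refused whole. The fingers move at their own pace and stop on an object; "force" is the grip in N (left out, the last holds). Time passes only in rows, so rows that do not move let the fingers close. It gives the time, the measured TCP pose, the force and the opening at its end, in the units of the state.
- get_state(): the state, without advancing time (a new reading comes with each control period).
- snapshot(name): name is "scene" or "side" or "wrist"; returns a dict with "color" (400x640x3 uint8, red, green, blue), "z_map" (400x640 float32, mm along the optical axis (not along the pixel's ray), 0 where there is no reading), "camera_matrix" (3x3 intrinsics, pixels), "rvec" (rotation vector, rad) and "tvec" (3), from world to camera coordinates, as OpenCV has them. Camera axes: x right, y down, z forward; pixel columns grow to the right and rows downward; lengths in mm; the calibration is good to about 2 mm. A picture is of the moment at which its call begins.
- finish_job(): hands the job in, once; it reports no verdict.
Trained networks look in a picture, given as the dict that the camera call returned (one of the last four; its "shot" number tells which), for a name from the list of things; names that differ only in an ending like _2 or _b are one class to them, and where a whole thing is asked for, a point or a joint stands for the part that bears it (a point fixed in the world has none). Each returns a list of dicts, best first, with "conf" (0 to 1); they miss things now and then, are a little off and sometimes report something else, mostly with a low value. They report only what shows in the picture. A call takes as long as a camera call.
- look_for(query, picture): "position" ([row, column] as shares, 0 to 1, of the picture: columns of its width, rows of its height, amid what is visible of it).
- mark_of(query, picture): "position" ([row, column] as shares, 0 to 1, of the picture: columns of its width, rows of its height: a listed point, or the origin of a listed thing).
The state is a dict: "clock": time; "joint_pos": joint angles; "joint_vel": joint speeds; "tau": joint torques, N m; "eef_pos": TCP position; "ee_rot": TCP orientation; "contact_force": force on the tool from outside, world axes, zero at the start; "ft_torque": the same for the moment, N m; "opening": finger opening in mm.
Only numpy, scipy, OpenCV 4.12 (cv2) and the standard library are available. Lean on these libraries where they do the work, as an engineer would, in place of code of your own. Each camera call takes 0.05 s, during which the arm holds its last target. There are 200 camera calls.

### The job

One of the two turned finials stands off-centre on its newel post cap. With the fingertips, nudge it gently along the cap until its whole foot lies inside the ring scribed on the cap, standing upright and at rest, then move clear. Do not pinch, lift or topple it, push it only lightly, and do not shift the posts, the other finial or the things lying around.

Things in the scene. Friction and masses are not known exactly. Their poses are not given: they have to be found in the camera images.
- finial_a: The finial that stands off-centre: a turned finial of light wood, round about its own z axis, 54.5 mm tall, 56-110 g: a flat round foot disc 25 mm in diameter and 10 mm tall (straight-sided, the widest part of the finial), a thin neck, a ball 23.6 mm in diameter centred 30 mm up, and a little knob at the top. It slides on the cap under a light push (less than 1 N) low on the foot disc, and topples if pushed at the ball. Origin at the centre of its underside, z up.
- post_a_ring (a point): Centre of the scribed ring, on the top face of the cap (60 mm above the bench) that carries the off-centre finial; z up, x and y along the cap's sides.
- post_a: The post under the off-centre finial: a loose stub of square newel post, 60 mm tall overall, 0.9 kg, standing on the bench: a 58 mm square block under a flat square cap 76 mm by 76 mm and 16 mm thick. A thin dark ring of 36 mm inside diameter is scribed round the centre of the cap's top. Origin at the centre of its underside; x and y along its sides. It may stand nearer to the robot or farther away than the other post and at any yaw.
- finial_b: The other, already centred finial, to be left alone, identical in shape: a turned finial of light wood, round about its own z axis, 54.5 mm tall, 56-110 g: a flat round foot disc 25 mm in diameter and 10 mm tall (straight-sided, the widest part of the finial), a thin neck, a ball 23.6 mm in diameter centred 30 mm up, and a little knob at the top. Origin at the centre of its underside.
- post_b: The post under the centred finial, to be left alone: a loose stub of square newel post, 60 mm tall overall, 0.9 kg, standing on the bench: a 58 mm square block under a flat square cap 76 mm by 76 mm and 16 mm thick. A thin dark ring of 36 mm inside diameter is scribed round the centre of the cap's top. Origin at the centre of its underside.
- masking_roll: Bystander: roll of masking tape lying flat, 96 mm in diameter, 24 mm tall; origin at the centre of its underside.
- offcut_6: Bystander: wood offcut 30x60x30 mm; origin at the centre of its underside, y along its length.
- pencil_flat: Bystander: flat carpenter's pencil lying on the bench, 168x12x10 mm; origin at the centre of its underside, x along its length.

How it is judged (in metres and radians):
At the end, for the whole second after the job is handed in: The off-centre finial stands upright and at rest flat on its cap, its axis within 5.5 mm of the ring's centre; its post within 15 mm of where it stood; the other finial upright within 5.5 mm of its post's axis and its post within 15 mm of where it stood (horizontal distance between finial_a and post_a_ring below 0.0055 m and z of finial_a in the frame of post_a_ring between -0.002 and 0.002 m and angle between each of finial_a, finial_b's own z axis and vertical below 0.05 rad and linear speed of finial_a below 0.01 m/s and distance of each of post_a, post_b from where it was at the start of the episode below 0.015 m and horizontal distance between finial_b and post_b below 0.0055 m); the robot touches nothing.
It fails at once if the finial is tipped by more than about 23 degrees or falls off the cap (angle between finial_a's own z axis and vertical above 0.4 rad or z of finial_a in the frame of post_a_ring below -0.02 m).
It fails at once if the finial is lifted more than 8 mm off the cap (z of finial_a in the frame of post_a_ring above 0.008 m).
It fails at once if the finial is pinched or struck hard: fingers press it with more than 6 N (contact force between the fingers and finial_a above 6 N).
It fails at once if a post or the other finial is shifted by more than 15 mm, or the other finial tipped (distance of any of post_a, post_b, finial_b from where it was at the start of the episode above 0.015 m or angle between finial_b's own z axis and vertical above 0.4 rad).
It fails at once if a thing lying around is shifted by more than 20 mm (distance of any of masking_roll, offcut_6, pencil_flat from where it was at the start of the episode above 0.02 m).
It also fails if it takes over 48 s, if anything falls off the work surface, if the arm or the gripper's body presses on something with over 40 N, if the wrist force passes 120 N, or if a joint passes its speed limit or range.

## Working session

There is one attempt and no reset: what is moved stays moved. The work goes in short steps, Python scripts to look and compute and a tool call to move; the robot and the scene stay as the last step left them, time stands still between calls to the robot, and variables do not carry over. Pictures are saved under pics/ and viewed, about 8 in all and at most 12, crops included, and the job is handed in when it is done.

Besides the shell and the picture viewer there is one more tool, called after "Call:" as name(argument=value, ...), one argument or row to a line, values as JSON. step_arm: Moves the arm, as the interface text tells. Its arguments: {"type":"object","properties":{"commands":{"type":"string"},"force":{"type":"number"}},"required":["commands"]}

```bash
mkdir -p pics
cat > h.py <<'E'
from workcell import *
import numpy as np, cv2
def cam(p):
    R=cv2.Rodrigues(np.array(p["rvec"],float))[0]; return R,np.array(p["tvec"],float).ravel(),np.array(p["camera_matrix"],float)
def on_plane(p,u,v,z):
    R,t,K=cam(p); d=R.T@np.linalg.inv(K)@[u,v,1]; c=-R.T@t
    return c+d*(z-c[2])/d[2]
def cloud(p):
    R,t,K=cam(p); Z=p["z_map"].astype(float); v,u=np.indices(Z.shape)
    P=np.stack([(u-K[0,2])/K[0,0]*Z,(v-K[1,2])/K[1,1]*Z,Z],-1)
    W=(P-t)@R; W[Z==0]=np.nan; return W
def proj(p,X):
    R,t,K=cam(p); return cv2.projectPoints(np.array(X,float).reshape(-1,3),R and 0 if 0 else np.array(p["rvec"],float),t,K,None)[0].reshape(-1,2)
def save(p,n,crop=None,s=1):
    c=p["color"][...,::-1]
    if crop: c=c[crop[0]:crop[1],crop[2]:crop[3]]
    cv2.imwrite("pics/"+n,cv2.resize(c,None,fx=s,fy=s,interpolation=cv2.INTER_CUBIC))
E
python3 - <<'E'
from h import *
print(get_state())
ims=[]
for n in ("scene","side"):
    p=snapshot(n); ims.append(p["color"][...,::-1])
    R,t,K=cam(p); print(n,"campos",(-R.T@t).round(),K[0,0])
    for q,z in (("finial_a",60),("post_a_ring",60),("post_a",0),("masking_roll",0),("offcut_6",0),("pencil_flat",0)):
        for r in mark_of(q,p):
            v,u=r["position"][0]*400,r["position"][1]*640
            print(n,q,round(r["conf"],2),round(u),round(v),on_plane(p,u,v,z).round(1))
cv2.imwrite("pics/a.png",np.vstack(ims)[:, :] if 0 else cv2.resize(np.vstack(ims),(480,600)))
cv2.imwrite("pics/scene.png",ims[0]);cv2.imwrite("pics/side.png",ims[1])
E
```

```text
{'clock': 0.0, 'joint_pos': array([-1.34431375e+00,  3.79447268e-01,  1.73479452e+00,  1.86026281e-05,
        1.02848348e+00, -3.33068818e-02]), 'joint_vel': array([ 0.00011981, -0.00025129,  0.0005177 , -0.00033136,  0.00028558,
       -0.00086727]), 'tau': array([ 2.78833804e-04, -7.63723326e+01, -4.34367192e+01,  6.50302344e-02,
        4.22706362e-02, -8.26238602e-05]), 'eef_pos': array([ 179.71673713, -676.1166723 ,  213.25438306]), 'ee_rot': array([ 1.01646596,  1.32184494, -1.01524571]), 'contact_force': array([-0.11568049, -0.19750889,  1.06713123]), 'ft_torque': array([ 0.05544678, -0.00085806, -0.03774649]), 'opening': 91.44801813409596}
scene campos [ 108. -557.  557.] 431.1366615568968
scene finial_a 0.64 295 182 [505.3 185.5  60. ]
scene finial_a 0.55 338 164 [635.6 200.8  60. ]
scene post_a_ring 0.97 343 161 [654.4 205.6  60. ]
scene post_a 0.63 347 180 [668.2 209.4   0. ]
scene post_a 0.58 292 182 [548.3 277.3   0. ]
scene post_a 0.57 297 206 [501.6 175.6   0. ]
scene post_a 0.53 236 222 [359.2 196.2   0. ]
scene masking_roll 0.7 307 303 [366.9 -95.    0. ]
scene offcut_6 0.62 273 265 [362.5  26.2   0. ]
scene offcut_6 0.42 344 180 [661. 211.   0.]
scene pencil_flat 0.72 236 220 [361.7 202.    0. ]
side campos [ 471. -896.  406.] 444.4724200012686
side finial_a 0.48 313 187 [506.5 172.1  60. ]
side finial_a 0.46 362 185 [633.1 187.   60. ]
side post_a_ring 0.81 367 183 [648.6 207.6  60. ]
side post_a 0.85 367 208 [646.4 177.    0. ]
side post_a 0.73 313 206 [508.9 192.7   0. ]
side masking_roll 0.65 241 260 [ 356.  -106.1    0. ]
side offcut_6 0.75 362 183 [664.2 393.7   0. ]
side offcut_6 0.72 247 229 [351.5  47.8   0. ]
side pencil_flat 0.48 241 258 [357.  -99.7   0. ]
side pencil_flat 0.41 255 206 [355.9 201.5   0. ]
```

View pics/scene.png

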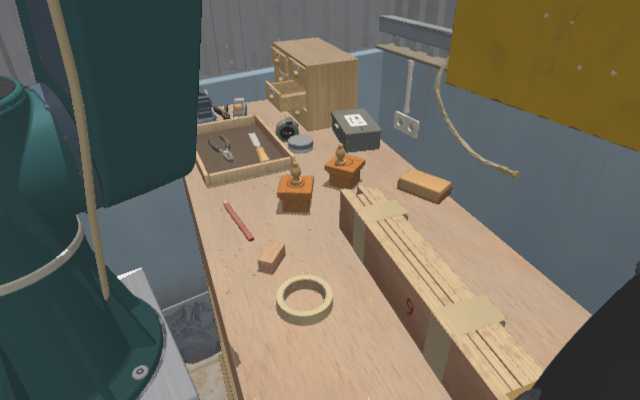

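Run:
```python
from h import *
from scipy.spatial.transform import Rotation as Ro
s=get_state(); print(Ro.from_rotvec(s["ee_rot"]).as_matrix().round(3))
p=snapshot("wrist"); R,t,K=cam(p); M=Ro.from_rotvec(s["ee_rot"]).as_matrix()
print("wrist cam in tool", M.T@((-R.T@t)-s["eef_pos"]), "axis fwd in tool", M.T@R[2], "K",K[0,0])
```

```text
[[ 0.     0.966  0.257]
 [-0.     0.257 -0.966]
 [-1.     0.     0.   ]]
wrist cam in tool [-170.56705565   68.84820643   -0.26945136] axis fwd in tool [ 9.70471091e-01 -2.41217394e-01 -1.72329400e-04] K 332.1755466170712
```

Run:
```python
from h import *
W=np.concatenate([cloud(snapshot(n)).reshape(-1,3) for n in("scene","side")]); W=W[~np.isnan(W).any(1)]
xs=np.arange(340,860,20)
print("y\\x  "+" ".join("%4d"%x for x in xs))
for y in range(360,-600,-30):
    r=[]
    for x in xs:
        m=(abs(W[:,0]-x)<10)&(abs(W[:,1]-y)<15)
        r.append("%4d"%W[m,2].max() if m.any() else "   .")
    print("%5d "%y+" ".join(r))
```

```text
y\x   340  360  380  400  420  440  460  480  500  520  540  560  580  600  620  640  660  680  700  720  740  760  780  800  820  840
  360    3   41   39   39   40   38   39   38   38   37   37   35   42   41    4    4    4    4    5    3    3   64   64   65   66   64
  330    3    4    4    3    4   31   36   36   38   38   39   38   42    5    4    4    4    4    3    4   62   64   64   67   64   65
  300    4    4    4    4    4    4    4    3    3    3    1    3    2    4    4    4    4    .    .    2    2    4   61   63   63   63
  270    4   13    9    3    3    5    4    4    4    .    .    .    .    4    4    4    2    .    0    2    2    3    6    4    4    4
  240    4   11    8    4    4    3    3    4   59    .    .    .    3    5   62   63   63   63    2    3    3    4    4    4    7    4
  210    4   10    6    3    4    4    4   64   63   62   63    4    4   64  102  116   64   64   62    4    4    4    4    3    5    4
  180    4   12    4    4    3    4   63   64  116  102   63   62    4    4  106  116   64   63   63    4    5    5    4    5    4    4
  150    3   
[... 2686 characters left out ...]
    .    .    .    .
 -450    .    .    .    .   99   99  100  100  101  101    1    1    1    1    2    2    2    2    2    2    1    .    .    .    .    .
 -480    .    .    .   97   99   99  100  101  102    .    .    .   -4    1    2    1    1    2    1    2    1    .    .    .    .    .
 -510    .    .    .   99   99   93   93   91   87    .    .    .    .    .    .    .    .    .    .    .    .    .    .    .    .    .
 -540    .    .    .   99   98   92   93   90    .    .    .    .    .    .    .    .    .    .    .    .    .    .    .    .    .    .
 -570    .    .    .    .    .    .    .    .    .    .    .    .    .    .    .    .    .    .    .    .    .    .    .    .    .    .
```

Call:
step_arm(
  commands="-0.0025 0.0274 -0.0203 0 0 0 0.5;-0.0025 0.0274 -0.0203 0 0 0 0.5;-0.0025 0.0274 -0.0203 0 0 0 0.5;-0.0025 0.0274 -0.0203 0 0 0 0.5;-0.0025 0.0274 -0.0203 0 0 0 0.5;-0.0025 0.0274 -0.0203 0 0 0 0.5;-0.0025 0.0274 -0.0203 0 0 0 0.5;-0.0025 0.0274 -0.0203 0 0 0 0.5;-0.0025 0.0274 -0.0203 0 0 0 0.5;-0.0025 0.0274 -0.0203 0 0 0 0.5;-0.0025 0.0274 -0.0203 0 0 0 0.5;-0.0025 0.0274 -0.0203 0 0 0 0.5;-0.0025 0.0274 -0.0203 0 0 0 0.5;-0.0025 0.0274 -0.0203 0 0 0 0.5;-0.0025 0.0274 -0.0203 0 0 0 0.5;-0.0025 0.0274 -0.0203 0 0 0 0.5",
  force=3,
)

```text
clock: 2.18
eef_pos: [520.9, -248.5, 254.3]
ee_rot: [1.016, 1.321, -1.016]
contact_force: [0.3, -0.7, 0.4]
opening: 45.6
```

Call:
step_arm(
  commands="0 0.0125 -0.0305 0 0 0 0.847;0 0.0125 -0.0305 0 0 0 0.847;0 0.0125 -0.0305 0 0 0 0.847;0 0.0125 -0.0305 0 0 0 0.847;0 0.0125 -0.0305 0 0 0 0.847;0.005 0.0125 -0.0305 0 0 0 0.847;0.005 0.0125 -0.0305 0 0 0 0.847;0.01 0.0125 -0.0305 0 0 0 0.847;0.01 0.0125 -0.0305 0 0 0 0.847;0.01 0.0125 -0.0305 0 0 0 0.847;0.01 0.0125 -0.0305 0 0 0 0.847;0.01 0.0125 -0.0305 0 0 0 0.847;0.01 0.0125 -0.0305 0 0 0 0.847;0 0 0 0 0 0 0.847;0 0 0 0 0 0 0.847;0 0 0 0 0 0 0.847",
)

```text
clock: 3.52
eef_pos: [575.2, 174.7, 184.0]
ee_rot: [1.015, 1.321, -1.016]
contact_force: [-0.0, -0.3, 0.5]
opening: 14.0
```

Run:
```python
from h import *
s=get_state(); print(s["eef_pos"],s["ee_rot"],s["joint_pos"].round(2),s["opening"])
p=snapshot("wrist"); save(p,"w1.png")
for q in ("finial_a","post_a_ring"):
    for r in mark_of(q,p):
        v,u=r["position"][0]*400,r["position"][1]*640
        print(q,round(r["conf"],2),round(u,1),round(v,1),on_plane(p,u,v,60).round(1))
W=cloud(p); np.save("w1.npy",W)
m=(W[...,2]>50)&(W[...,2]<69)&(W[...,0]>580)&(W[...,0]<730)&(W[...,1]>120)&(W[...,1]<270)
print(m.sum(),np.median(W[m],0))
r=cv2.minAreaRect(W[m][:,:2].astype(np.float32)); print("cap rect",r)
b=(W[...,2]>80)&(W[...,2]<125)&(W[...,0]>590)&(W[...,0]<700)&(W[...,1]>140)&(W[...,1]<250)
Q=W[b]; print("ball",len(Q),np.median(Q,0),Q[:,2].max())
from scipy.optimize import least_squares
Q=Q[(Q[:,2]>86)&(Q[:,2]<104)]
f=least_squares(lambda c:np.linalg.norm(Q-c,axis=1)-11.8,np.median(Q,0)-[0,0,8],loss="soft_l1"); print("sphere",f.x,np.std(f.fun))
```

```text
[575.17706616 174.67294556 184.00778222] [ 1.01521104  1.32114081 -1.01555864] [ 0.26  0.26  1.95 -0.    0.92  1.57] 14.007873925222635
finial_a 0.56 317.4 123.5 [636.3 194.4  60. ]
post_a_ring 0.59 315.4 104.1 [651.4 200.2  60. ]
7437 [658.31319826 200.95582219  59.84269836]
cap rect ((654.1216430664062, 199.48806762695312), (76.15799713134766, 76.1953353881836), 27.851787567138672)
ball 704 [637.40813898 195.77572767 101.0482782 ] 115.34697156503572
sphere [637.02272836 195.9007551   91.91348283] 0.6634831347600104
```

View pics/w1.png

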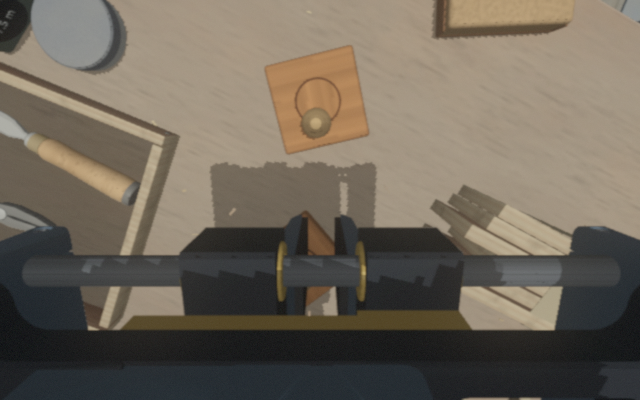

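Call:
step_arm(
  commands="0 0.011 -0.002 0 0 0 0.847;0.01 0.011 -0.002 0 0 0 0.847;0.025 0 0 0 0 0 0.847;0.025 0 0 0 0 0 0.847;0.025 0 0 0 0 0 0.847;0.02 0 0 0 0 0 0.847;0 0 0 0 0 0.07 0.847;0.005 0 0 0 0 0 0.847;0.003 0 0 0 0 0 0.847;0.003 0 0 0 0 0 0.847;0.002 0 0 0 0 0 0.847;0 0 0 0 0 0 0.847;0 0 0 0 0 0 0.847;0 0 0 0 0 0 0.847",
)

```text
clock: 4.83
eef_pos: [596.5, 184.7, 66.3]
ee_rot: [1.047, 1.286, -0.974]
contact_force: [-0.4, -0.1, 0.8]
opening: 14.2
```

```bash
cat > m.py <<'E'
from h import *
from scipy.spatial.transform import Rotation as Ro
from scipy.optimize import least_squares
import sys
s=get_state(); print(s["clock"],s["eef_pos"].round(1),s["opening"].round(1),s["contact_force"].round(2))
M=Ro.from_rotvec(s["ee_rot"]).as_matrix()
p=snapshot("wrist"); W=cloud(p); save(p,sys.argv[1],(0,330,120,520),2 if 0 else 1.8)
m=(W[...,2]>54)&(W[...,2]<66)&(W[...,0]>580)&(W[...,0]<730)&(W[...,1]>120)&(W[...,1]<270)
print("cap rect",m.sum(),cv2.minAreaRect(W[m][:,:2].astype(np.float32)),np.median(W[m][:,2]))
Q=W[(W[...,2]>86)&(W[...,2]<104)]; Q=Q[np.hypot(Q[:,0]-645,Q[:,1]-197)<25]
f=least_squares(lambda c:np.linalg.norm(Q-c,axis=1)-11.8,np.median(Q,0)-[0,0,8],loss="soft_l1").x; print("ball",len(Q),f)
C=np.array([654.1,199.5]); d=np.r_[C-f[:2],0]
print("finial->ring tool xyz",(M.T@d).round(1),"TCP->ball",(M.T@(f-s["eef_pos"])).round(1))
print("proj ring",proj(p,[*C,60]),"proj ball",proj(p,f))
E
python3 m.py w2.png
```

```text
Traceback (most recent call last):
  File "m.py", line 5, in <module>
    s=get_state(); print(s["clock"],s["eef_pos"].round(1),s["opening"].round(1),s["contact_force"].round(2))
                                                          ^^^^^^^^^^^^^^^^^^
AttributeError: 'float' object has no attribute 'round'
```

```bash
sed -i 's/s\["opening"\].round(1)/s["opening"]/' m.py; python3 m.py w2.png
```

```text
4.8333 [596.5 184.7  66.3] 14.230978442339847 [-0.38 -0.12  0.8 ]
cap rect 17898 ((654.1871948242188, 199.51251220703125), (76.27455139160156, 76.48273468017578), 28.028942108154297) 59.85846311850612
ball 1278 [636.96212987 195.73812904  91.98307257]
finial->ring tool xyz [ 1.  17.5  0.8] TCP->ball [-23.3  43.3  -0.3]
proj ring [[322.47526073 136.86386109]] proj ball [[321.01873377 176.5926868 ]]
```

View pics/w2.png

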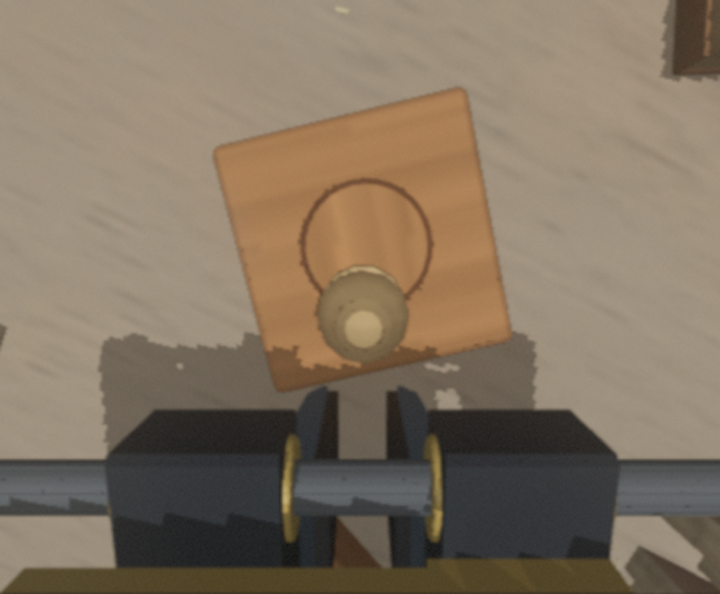

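Call:
step_arm(
  commands="0.0012 0 0.0004 0 0 0 0.847;0.0012 0 0 0 0 0 0.847;0.0002 0.004 0 0 0 0 0.847;0.0002 0.004 0 0 0 0 0.847;0.0001 0.002 0 0 0 0 0.847;0.0001 0.002 0 0 0 0 0.847;0.0001 0.001 0 0 0 0 0.847;0.0001 0.001 0 0 0 0 0.847;0.0001 0.001 0 0 0 0 0.847;0.0001 0.001 0 0 0 0 0.847;0.0001 0.001 0 0 0 0 0.847;0.0001 0.001 0 0 0 0 0.847;0.0001 0.001 0 0 0 0 0.847;0 0.001 0 0 0 0 0.847;0 0.001 0 0 0 0 0.847;0.0001 0.001 0 0 0 0 0.847;0.0001 0.001 0 0 0 0 0.847;0 0 0 0 0 0 0.847;0 0 0 0 0 0 0.847",
)

```text
clock: 6.47
eef_pos: [618.8, 190.2, 63.3]
ee_rot: [1.047, 1.286, -0.974]
contact_force: [-0.1, -0.1, -0.4]
opening: 13.6
```

```bash
python3 m.py w3.png
```

```text
6.4667 [618.8 190.2  63.3] 13.593951856915531 [-0.11 -0.14 -0.4 ]
cap rect 14829 ((654.1289672851562, 199.32778930664062), (76.22217559814453, 76.35590362548828), 27.990154266357422) 59.87182365348989
ball 1918 [642.25946376 196.92510918  93.88106592]
finial->ring tool xyz [ 0.7 12.1  0.6] TCP->ball [-29.1  26.   -0.4]
proj ring [[321.68020876 180.35967494]] proj ball [[320.56155937 217.20788565]]
```

View pics/w3.png

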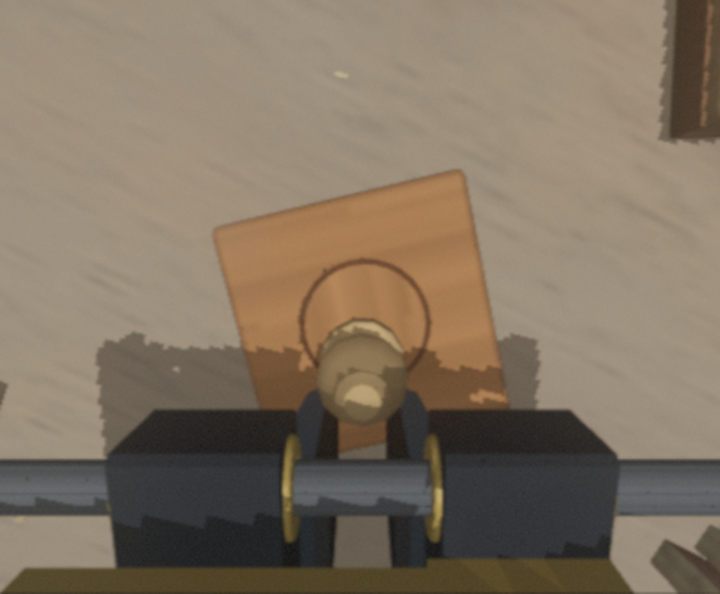

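Call:
step_arm(
  commands="0.0001 0.001 0 0 0 0 0.847;0.0001 0.001 0 0 0 0 0.847;0 0.001 0 0 0 0 0.847;0.0001 0.001 0 0 0 0 0.847;0 0.001 0 0 0 0 0.847;0.0001 0.001 0 0 0 0 0.847;0 0.001 0 0 0 0 0.847;0.0001 0.001 0 0 0 0 0.847;0 0.001 0 0 0 0 0.847;0 0 0 0 0 0 0.847;0 0 0 0 0 0 0.847",
)

```text
clock: 7.43
eef_pos: [627.5, 192.6, 63.3]
ee_rot: [1.047, 1.286, -0.974]
contact_force: [-0.2, 0.8, 0.2]
opening: 13.9
```

```bash
python3 m.py w4.png
```

```text
7.4333 [627.5 192.6  63.3] 13.920537543638797 [-0.22  0.84  0.24]
cap rect 12389 ((656.1350708007812, 200.3919677734375), (71.7318344116211, 76.12217712402344), 28.15630340576172) 59.84421030517077
ball 1934 [650.93570345 199.24399802  93.97200696]
finial->ring tool xyz [0.2 3.1 0.6] TCP->ball [-29.2  26.   -0.4]
proj ring [[321.6621369  196.89873867]] proj ball [[320.5347232 217.3615323]]
```

View pics/w4.png

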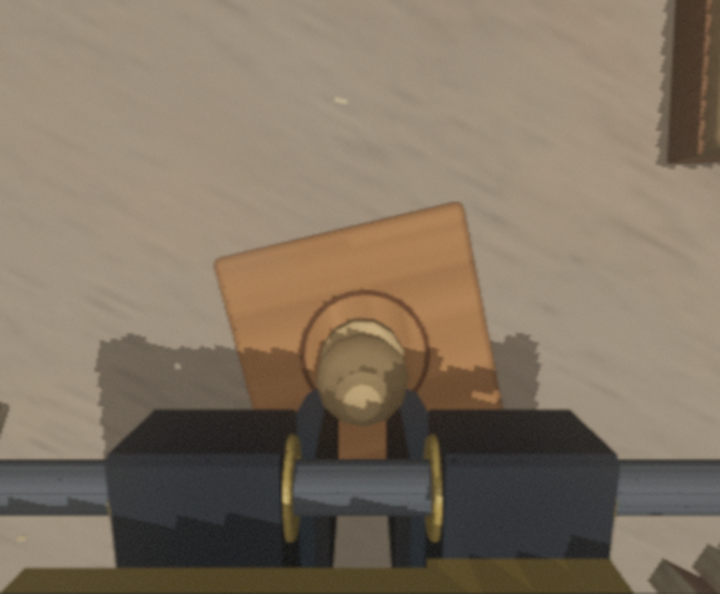

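Call:
step_arm(
  commands="0.0001 0.0007 0 0 0 0 0.847;0 0.0007 0 0 0 0 0.847;0 0 0 0 0 0 0.847;0 0 0 0 0 0 0.847;0 -0.002 0 0 0 0 0.847;-0.0003 -0.005 0 0 0 0 0.847;-0.0005 -0.008 0 0 0 0 0.847;-0.0005 -0.01 0 0 0 0 0.847;0 0 0 0 0 0 0.847;0 0 0 0 0 0 0.847",
)

```text
clock: 8.32
eef_pos: [603.9, 186.3, 63.3]
ee_rot: [1.046, 1.286, -0.974]
contact_force: [-0.0, 0.1, -0.1]
opening: 13.7
```

```bash
python3 m.py w5.png
```

```text
8.3167 [603.9 186.3  63.3] 13.658170251359666 [-0.01  0.08 -0.08]
cap rect 17776 ((654.2545776367188, 199.37344360351562), (76.29019165039062, 76.14997863769531), 27.91383171081543) 59.840228884751966
ball 1363 [654.21811438 200.15458074  91.88274639]
finial->ring tool xyz [-0.  -0.3  0.6] TCP->ball [-25.7  53.7  -0.5]
proj ring [[321.74259936 151.31598393]] proj ball [[320.52177877 153.78037233]]
```

View pics/w5.png

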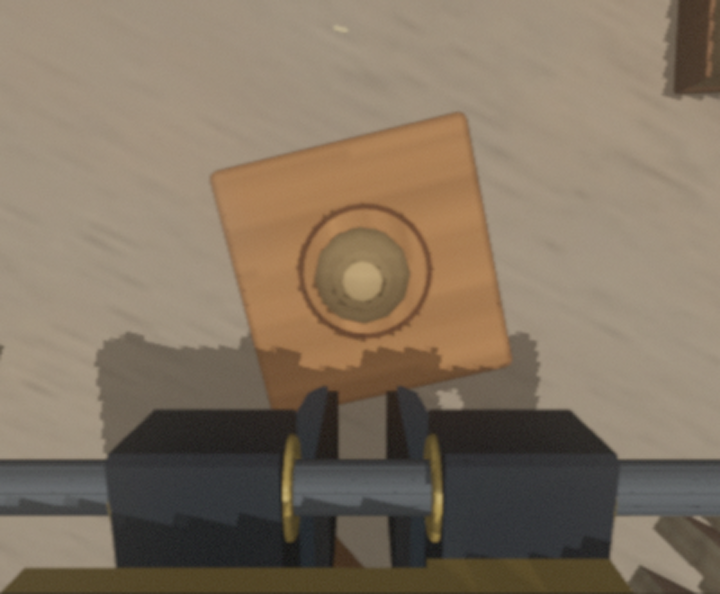

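The finial, at crop (362,275), stands upright inside the ring at crop (366,270), with about 0.7 mm of measured error. The cap hasn't moved. I'll lift clear and hand in.

Call:
step_arm(
  commands="-0.01 -0.002 0 0 0 0 0.847;-0.025 -0.001 0 0 0 0 0.847;-0.03 0 0 0 0 0 0.847;-0.03 0 0 0 0 0 0.847;-0.02 0 0 0 0 0 0.847;0 0 0 0 0 0 0.847;0 0 0 0 0 0 0.847;0 0 0 0 0 0 0.847",
)

```text
clock: 9.03
eef_pos: [595.3, 184.0, 177.6]
ee_rot: [1.046, 1.286, -0.975]
contact_force: [-0.8, 0.4, -0.9]
opening: 14.1
```

```bash
python3 m.py w6.png; python3 -c "
from h import *
finish_job()"
```

```text
9.0333 [595.3 184.  177.6] 14.141875049007444 [-0.82  0.41 -0.92]
cap rect 7046 ((654.0067138671875, 199.3986358642578), (76.08876037597656, 76.1044692993164), 28.175918579101562) 59.8010396067325
ball 475 [654.21207604 200.34340728  91.93961582]
finial->ring tool xyz [-0.  -0.3  0.8] TCP->ball [88.9 56.4 -0.7]
proj ring [[321.43132092 135.26942637]] proj ball [[320.4623118  134.63222272]]
the job is handed in; nothing more can be done
```

The off-centre finial now stands upright inside the scribed ring, and the job is handed in. I pushed it about 18 mm, low on the foot, with both fingertips held 14 mm apart. Then I backed the arm off and raised it clear.

- **Finial position:** the last check put its axis about 0.9 mm from the ring's centre (limit 5.5 mm). Two measurements, taken about 0.7 s apart, agreed to 0.2 mm.
- **Post under it:** the cap stayed within about 0.3 mm of where it was.
- **Contact force:** every reading at the end of a move was about 1 N or less. I did not record the force during the moves.
- **Time:** about 9 s.
- **Doubtful reading:** while the fingers were touching the finial, the measured ball position came out about 2 mm off because the fingers were caught in it. I judged the last 1.4 mm push from the finger geometry and the ring in the picture instead, and the later unobstructed views confirmed it.
- **Not re-measured:** I did not measure the other post, its finial or the loose items again. The arm's path kept clear of them.

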